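# Insulator out of the deep can and into its box

### The job

Reach down into the deep steel canister and take out the grey ceramic insulator, stand it upright on the floor of the white electrical box without letting it drop, then swing the box's lid fully shut without slamming it. Leave the canister standing where it is, and do not disturb the other things on the bench or the terminal block in the box.

Things in the scene. Friction and masses are not known exactly. Their poses are not given: they have to be found in the camera images.
- insulator: Grey ceramic ribbed insulator, 78 mm tall, about 0.3 kg, standing upright inside the can, up to about 6 mm off the middle of the can. Origin at the centre of its underside, z up along its axis. Foot and ribs up to 56 mm in diameter from 0 to 38 mm above the origin; above that a plain round neck, 26 mm in diameter, from 41 mm up to its flat top at 78 mm: grip it there.
- can: Tall rectangular canister of bare steel, top cut away, loose on the bench, 0.9 kg. Origin at the centre of its underside, z up, x across its narrow side, y along its wide side. Outside 82 mm (x) by 132 mm (y), 107 mm high; inside 76 x 126 mm, 104 mm deep; walls and floor 3 mm. Turned up to 0.5 rad about the vertical. The insulator stands on its floor, its top 26 mm below the rim.
- can_mouth (a point): Centre of the canister's mouth, level with the rim, 107 mm above the bench. The mouth is too narrow for a wide-open gripper: line the fingers up to open along the wide side (y), go in with them closed, and open them only a little (about 40 mm) down inside, just above the insulator.
- ebox: White plastic electrical box, open on top, firmly fixed to the bench. Origin at the centre of its underside, z up; outside 170 mm along its own x, 220 mm along its own y, 95 mm high; walls and floor 5 mm, so its floor is 5 mm above the origin and its rim 95 mm above. The terminal block lies in it along the +y wall; the free floor is its -y half and middle. The box may be turned up to 0.25 rad about the vertical.
- lid (a joint): Angle of the box's lid in rad: 0 = shut flat on the rim, about 1.57 = straight up, greatest 1.9. It starts at 1.45 to 1.75. A flat white plate 170 x 220 mm, 6 mm thick, without a handle, hinged along the box's +x top edge; it closes towards the box's -x. The hinge is stiff with friction (0.19 N m): the lid stays wherever it is left and needs about 1 to 2.5 N at its free edge to move. It can be pushed over from behind and down.
- lid_hinge (a point): Middle of the lid's hinge line (the line runs along the box's own y), at the lid's underside, 95.5 mm above the bench. The point turns with the lid. With the lid at angle a, its free edge lies 170 mm away, 170*cos(a) mm from the hinge towards the box's -x and 170*sin(a) mm above it.
- terminals: Bystander: black terminal block with brass screws, 100 x 26 x 20 mm (24 mm over its screws), lying in the box along its +y wall. Origin at the centre of its underside, x along its length.
- ratchet: Bystander: steel ratchet about 180 mm long, lying on the bench nearer the robot. Origin under its shank.
- screwdriver: Bystander: red screwdriver 200 mm long, lying on the bench nearer the robot. Origin under its middle.
- flashlight: Bystander: aluminium flashlight 160 mm long, 36 mm at the head, lying on the bench beyond the can and box. Origin under its middle.
- mug: Bystander: white mug, 82 mm in diameter, 95 mm high, at the left side. Origin at the centre of its underside.
- jar: Bystander: glass jar, 70 mm in diameter, 100 mm high, at the right side. Origin at the centre of its underside.
Mind the look-alikes: they are no part of the job. Leave any blue or orange look-alike of the insulator alone.

How it is judged:
On the way, in this order (a step that is already met when the one before it is completed fails the run):
1. the insulator is lifted clear out of the can (height (world z) of insulator above 0.112 m), for 0.1 s.
2. the insulator stands upright on the box's floor, let go and at rest, with the lid still open (x of insulator in the frame of ebox between -0.075 and 0.075 m and y of insulator in the frame of ebox between -0.1 and 0.1 m and z of insulator in the frame of ebox below 0.01 m and angle between insulator's own z axis and vertical below 0.1 rad and contact force between the fingers and insulator below 0.1 N and linear speed of insulator below 0.02 m/s and value of joint lid above 0.8 rad), for 0.2 s.
At the end, for the whole second after the job is handed in: The insulator stands upright (within 0.1 rad) at rest on the floor of the white box (underside less than 10 mm above the box's underside), the lid is shut (less than 0.05 rad), and the can stands upright within 50 mm of where it was (x of insulator in the frame of ebox between -0.075 and 0.075 m and y of insulator in the frame of ebox between -0.1 and 0.1 m and z of insulator in the frame of ebox below 0.01 m and angle between each of insulator, can's own z axis and vertical below 0.1 rad and linear speed of insulator below 0.02 m/s and value of joint lid below 0.05 rad and distance of can from where it was at the start of the episode below 0.05 m and height (world z) of can below 0.01 m); the robot touches nothing.
It fails at once if the insulator is dropped (moves faster than 0.4 m/s while the fingers do not hold it) (contact force between the fingers and insulator below 0.01 N and linear speed of insulator above 0.4 m/s).
It fails at once if the can is tipped by more than 0.3 rad (angle between can's own z axis and vertical above 0.3 rad).
It fails at once if the lid is slammed (faster than 3 rad/s) (velocity of joint lid below -3 rad/s).
It fails at once if a bystander is pushed more than 40 mm (distance of any of terminals, ratchet, screwdriver, flashlight, mug, jar from where it was at the start of the episode above 0.04 m).
It also fails if it takes over 62 s, if anything falls off the work surface, if the arm or the gripper's body presses on something with over 40 N, if the wrist force passes 120 N, or if a joint passes its speed limit or range.

### The arm

A 7-joint arm with a two-finger parallel gripper is mounted at the origin on the work surface. World frame = base frame: x ahead of the robot, y to its left, z up, the work surface at z = 0. Lengths are in m, angles in rad, forces in N, time in s.
With the tool pointing down it reaches from about 0.35 to 0.9 m from the base axis. Payload 8.1 kg.
Tool frame: the origin (TCP) lies midway between the tips of the shut fingers; the grasp point (between the pads) lies 19 mm behind it; z points along the fingers, y is the line along which they close (so a half turn about z gives the same grasp; the last joint's range is limited). The gripper opens to 92 mm and grips with 3 to 60 N. Pads are 19 mm wide; open, the fingers measure 130 mm over their backs; the gripper's body (75 mm by 190 mm) begins 47 mm behind the grasp point.
Start: joints at [1.024, 0.434, 0.025, 1.573, -0.012, 1.134, -0.075], TCP at [0.268, -0.564, 0.227] pointing down, gripper open.
Joint ranges: [-2.62, 2.62], [-0.44, 2.09], [-1.27, 1.32], [0.08, 2.57], [-1.32, 4.46], [0.12, 2], [-2.74, 2.74]. Speed limits (rad/s): [2.22, 2.22, 3.01, 3.01, 3.14, 3.14, 3.14].

### API

Orientations are given as a rotation vector (axis times angle).
In Python, from cell import arm gives the robot as it stands.
- The arm moves only by the tool move_arm, never from a script. Its argument "motion" is a list of rows, each an object of numbers: "tx", "ty", "tz": the shift along the tool's x, y, z normalised to -1 to 1, where 1 is 1000 mm; "twist": the turn about the tool's z normalised to -1 to 1, where 1 is pi/2 rad. In form: [{"tx": .., "ty": .., "tz": .., "twist": ..}, ...]. A call has 1 to 12 rows; each row shifts and turns the commanded pose from where the row before left it, along the tool's axes as they then stand; what a row does not reach is not made up. A row lasts 1/10 s, in which the tool goes at most 50 mm and 8.59 degrees, less where a joint would pass 70% of its speed; a pose out of reach is approached as far as the arm can. A call with a number of a shift or a turn outside -1 to 1 is refused whole. A call with a gripper value outside its range is refused whole. "gripper" is the gripper's target within -1 to 1 (shut at 1, half-way at 0, fully open at -1), set as the call begins (left out, the last holds). The fingers move at their own pace and stop on an object; "squeeze" is the grip in N (left out, the last holds). Time passes only in rows, so rows that do not move let the fingers close. It gives the time, the measured TCP pose, the force, the opening and the grip force at its end, in the units of the state.
- arm.observe(): the state, without advancing time (a new reading comes with each control period).
- arm.get_image(name): name is "scene" or "side" or "wrist"; returns the picture (400x640x3 uint8, red, green, blue); there is no depth.
- arm.calibration(name): a dict with "K" (3x3 intrinsics, pixels), "T" (4x4, takes a point from camera to world coordinates). Camera axes: x right, y down, z forward; pixel columns grow to the right and rows downward; lengths in m; the calibration is good to about 2 mm. The wrist camera is an equidistant fisheye: a pixel r from the principal point sees the ray r / f radians off the axis. A picture is of the moment at which its call begins: read the wrist's pose just before it. calibration takes no time and is no camera call; for the wrist camera it gives the pose at the moment of the call.
- arm.sign_off(): hands the job in; it is judged then, once.
Trained networks look in the newest picture that a camera, given by its name, has taken for a name from the list of things; names that differ only in an ending like _2 or _b are one class to them, and where a whole thing is asked for, a point or a joint stands for the part that bears it (a point fixed in the world has none). Each returns a list of dicts, best first, with "conf" (0 to 1); they miss things now and then, are a little off and sometimes report something else, mostly with a low value. They report only what shows in the picture. A call takes as long as a camera call. They do not tell look-alikes from the thing itself.
- arm.look_for(camera, query): "point" ([column, row] as shares, 0 to 1, of the picture: columns of its width, rows of its height, amid what is visible of it).
- arm.regions_of(camera, query): "region" (400x640 bool, what is visible of it) and "point" ([column, row] as shares, 0 to 1, of the picture: columns of its width, rows of its height, amid what is visible of it).
- arm.place_of(camera, query): "point" ([column, row] as shares, 0 to 1, of the picture: columns of its width, rows of its height: a listed point, or the origin of a listed thing).
The state is a dict: "clock": time; "joints": joint angles; "dq": joint speeds; "joint_efforts": joint torques, N m; "position": TCP position; "ee_rot": TCP orientation; "force": force on the tool from outside, world axes, zero at the start; "ft_torque": the same for the moment, N m; "width": opening from 0.0 (shut) to 1.0 (fully open); "gripper_force": force on a finger pad.
Only numpy, scipy, OpenCV 4.12 (cv2) and the standard library are available. Lean on these libraries where they do the work, as an engineer would, in place of code of your own. Each camera call takes 0.05 s, during which the arm holds its last target. There are 200 camera calls.

## Working session

There is one attempt and no reset: what is moved stays moved. The work goes in short steps, Python scripts to look and compute and a tool call to move; the robot and the scene stay as the last step left them, time stands still between calls to the robot, and variables do not carry over. Pictures are saved under pics/ and viewed, at most 10 in all, crops included, and the job is handed in when it is done.

Besides the shell and the picture viewer there is one more tool, called after "Request:" as name(argument=value, ...), one argument or row to a line, values as JSON. move_arm: Moves the arm, as the interface text tells. Scaled input: -1 to 1 covers 1000 mm each way for a shift and pi/2 rad each way for a turn. Its arguments: {"type":"object","properties":{"motion":{"type":"array","items":{"type":"object","properties":{"tx":{"type":"number"},"ty":{"type":"number"},"tz":{"type":"number"},"twist":{"type":"number"}}}},"gripper":{"type":"number"},"squeeze":{"type":"number"}},"required":["motion"]}

```bash
ls; mkdir -p pics
cat > h.py <<'E'
from cell import arm
import numpy as np, cv2
from scipy.spatial.transform import Rotation as R
def ray(cam,uv,cal=None):
    c=cal or arm.calibration(cam); K=np.array(c["K"]);T=np.array(c["T"])
    x=(uv[0]-K[0,2])/K[0,0]; y=(uv[1]-K[1,2])/K[1,1]
    if cam=="wrist":
        r=np.hypot(x,y); s=np.sin(r)/r if r>1e-9 else 1; d=np.array([x*s,y*s,np.cos(r)])
    else: d=np.array([x,y,1.])
    return T[:3,3],T[:3,:3]@d
def at_z(cam,uv,z,cal=None):
    o,d=ray(cam,uv,cal); return o+d*(z-o[2])/d[2]
def px(p): return np.array([p[0]*640,p[1]*400])
def proj(cam,P,cal=None):
    c=cal or arm.calibration(cam); K=np.array(c["K"]);T=np.array(c["T"])
    p=T[:3,:3].T@(np.array(P)-T[:3,3])
    if cam=="wrist":
        th=np.arctan2(np.hypot(p[0],p[1]),p[2]); q=p[:2]/np.hypot(p[0],p[1])*th
    else: q=p[:2]/p[2]
    return np.array([K[0,0]*q[0]+K[0,2],K[1,1]*q[1]+K[1,2]])
def save(cam,name):
    im=np.array(arm.get_image(cam)); cv2.imwrite(f"pics/{name}.png",im[:,:,::-1]); return im
E
python3 - <<'E'
from h import *
np.set_printoptions(precision=4,suppress=True)
print(arm.observe())
save("scene","s1");save("side","d1")
a=cv2.imread("pics/s1.png");b=cv2.imread("pics/d1.png")
for cam in ["scene","side"]:
    c=arm.calibration(cam);print(cam,np.array(c["K"]).tolist(),np.array(c["T"]).round(3).tolist())
    for q in ["can_mouth","can","ebox","lid_hinge","insulator","terminals"]:
        for r in arm.place_of(cam,q)[:2]:
            z={"can_mouth":.107,"lid_hinge":.0955,"insulator":.003,"terminals":.005}.get(q,0)
            u=px(r["point"]);print(q,round(r["conf"],2),u,at_z(cam,u,z))
E
```

```text
pics
{'clock': 0.0, 'joints': array([ 1.0244,  0.4352,  0.0249,  1.5741, -0.0116,  1.134 , -0.0751]), 'dq': array([-0.0018, -0.0019, -0.002 ,  0.0003,  0.0004,  0.0006, -0.001 ]), 'joint_efforts': array([  0.0015, -66.7849,   0.986 , -31.4456,  -0.0604,   0.0428,
         0.0002]), 'position': array([ 0.2681, -0.564 ,  0.2259]), 'ee_rot': array([-3.0631, -0.6909,  0.0007]), 'force': array([-0.0566, -0.0655, -0.3644]), 'ft_torque': array([ 0.0115, -0.003 ,  0.0207]), 'gripper_force': 0.0, 'width': 0.9966624755023503}
scene [[502.6897420752391, 0.0, 325.0033836544638], [0.0, 502.6897420752391, 195.07175107082816], [0.0, 0.0, 1.0]] [[0.876, 0.378, -0.299, 0.909], [0.482, -0.707, 0.517, -0.752], [-0.016, -0.597, -0.802, 1.219], [0.0, 0.0, 0.0, 1.0]]
can_mouth 0.85 [369.792 149.32 ] [0.5292 0.1753 0.107 ]
can 0.72 [367.616 170.8  ] [0.5258 0.1802 0.    ]
ebox 0.71 [321.216 253.52 ] [ 0.5422 -0.1485  0.    ]
lid_hinge 0.96 [344.896 245.92 ] [ 0.614  -0.147   0.0955]
insulator 0.88 [393.92 192.2 ] [0.6334 0.1399 0.003 ]
insulator 0.86 [330.816 161.68 ] [0.4075 0.1568 0.003 ]
terminals 0.48 [332.928 228.12 ] [ 0.5327 -0.0619  0.005 ]
side [[490.53918159848007, 0.0, 333.3084248616761], [0.0, 490.53918159848007, 212.5672865480215], [0.0, 0.0, 1.0]] [[0.903, -0.334, 0.27, 0.067], [-0.429, -0.698, 0.573, -0.923], [-0.003, -0.634, -0.774, 1.337], [0.0, 0.0, 0.0, 1.0]]
can_mouth 0.66 [316.672 171.68 ] [0.5233 0.1787 0.107 ]
can 0.61 [318.016 187.68 ] [0.5339 0.198  0.    ]
ebox 0.62 [360.128 262.8  ] [ 0.522  -0.1611  0.    ]
lid_hinge 0.83 [387.968 235.   ] [ 0.6167 -0.1605  0.0955]
insulator 0.79 [290.624 203.2  ] [0.4139 0.1696 0.003 ]
insulator 0.54 [315.776 194.68 ] [0.5115 0.1679 0.003 ]
terminals 0.83 [348.416 238.48 ] [ 0.5296 -0.0603  0.005 ]
```

View pics/s1.png

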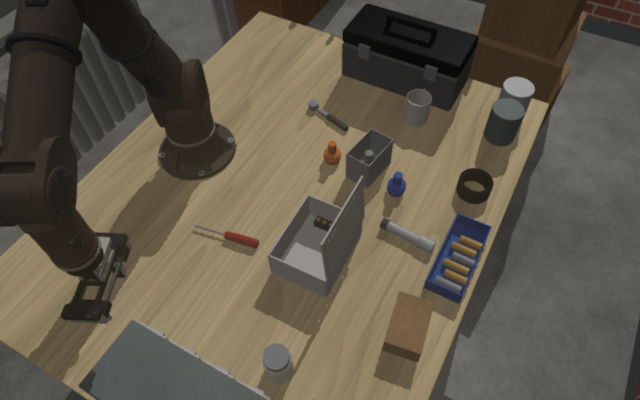

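View pics/d1.png

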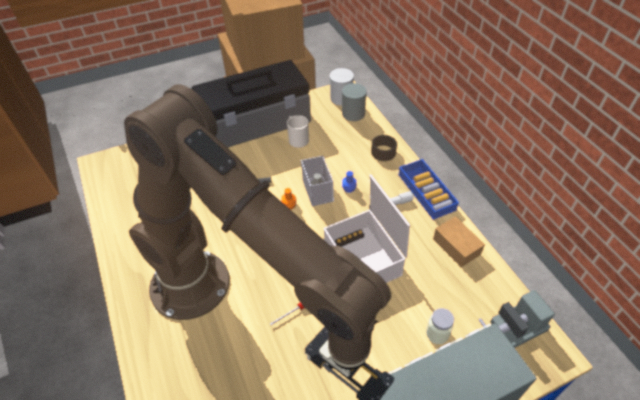

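The scene camera shows the open can at about (369,150) holding the grey insulator, with the orange look-alike at (332,153) and the blue one at (397,185). The box is at about (315,245) with its lid upright at (345,235). The side view agrees with this. Next I move above the can.

```bash
cat >> h.py <<'E'
def plan(P,ydir=None,src=None):
    s=arm.observe(); Rm=R.from_rotvec(s["ee_rot"]).as_matrix(); p=np.array(s["position"])
    d=Rm.T@(np.array(P)-p); tw=0
    if ydir is not None:
        y=Rm.T@np.array([np.cos(ydir),np.sin(ydir),0]); 
        if y[1]<0:y=-y
        tw=np.arctan2(-y[0],y[1])
    print("pos",p.round(4),"shift tool mm",(d*1000).round(1),"twist rad",round(tw,4),"norm",round(tw/(np.pi/2),4),"yaw y deg",np.degrees(np.arctan2(Rm[1,1],Rm[0,1])).round(2))
    return d,tw
E
python3 - <<'E'
from h import *
np.set_printoptions(precision=4,suppress=True)
for p in [(375,131),(392,141),(364,158),(347,154)]: print(at_z("scene",p,.107))
c=arm.calibration("wrist");s=arm.observe()
T=np.eye(4);T[:3,:3]=R.from_rotvec(s["ee_rot"]).as_matrix();T[:3,3]=s["position"]
print(np.linalg.inv(T)@np.array(c["T"]),c["K"])
plan([.527,.177,.33])
E
```

```text
[0.5107 0.2499 0.107 ]
[0.5733 0.2364 0.107 ]
[0.529  0.1369 0.107 ]
[0.4782 0.1274 0.107 ]
[[-0.0008 -0.9607 -0.2776  0.0756]
 [ 1.     -0.0006 -0.0011  0.0006]
 [ 0.0009 -0.2776  0.9607 -0.157 ]
 [ 0.      0.      0.      1.    ]] [[309.7069   0.     319.2082]
 [  0.     309.7069 198.4089]
 [  0.       0.       1.    ]]
pos [ 0.2683 -0.5645  0.2268] shift tool mm [ 551.9 -558.6 -103.3] twist rad 0 norm 0.0 yaw y deg -64.58
```

Request:
move_arm(
  motion=[
    {"tz": -0.045},
    {"tz": -0.045},
    {"tz": -0.013,"tx": 0.03,"ty": -0.03},
    {"tx": 0.03,"ty": -0.03},
    {"tx": 0.03,"ty": -0.03},
    {"tx": 0.03,"ty": -0.03},
    {"tx": 0.03,"ty": -0.03},
    {"tx": 0.03,"ty": -0.03},
    {"tx": 0.03,"ty": -0.03},
    {"tx": 0.03,"ty": -0.03},
    {"tx": 0.03,"ty": -0.03},
    {"tx": 0.03,"ty": -0.03},
  ],
  gripper=1,
)

```text
invalid input
```

Request:
move_arm(
  motion=[
    {"tx": 0.03,"ty": -0.03},
    {"tx": 0.03,"ty": -0.03},
    {"tx": 0.03,"ty": -0.03},
    {"tx": 0.03,"ty": -0.03},
    {"tx": 0.03,"ty": -0.03},
    {"tx": 0.03,"ty": -0.03},
    {"tx": 0.03,"ty": -0.03},
    {"tx": 0.02,"ty": -0.025},
    {},
    {},
  ],
)

```text
invalid input
```

Run:
```python
from h import *
plan([.527,.177,.33],np.radians(75))
c=arm.calibration("wrist");save("wrist","w1")
for q in ["can_mouth","insulator","can"]:
    for r in arm.place_of("wrist",q)[:3]:
        u=px(r["point"]);print(q,round(r["conf"],2),u,at_z("wrist",u,{"can_mouth":.107,"insulator":.003}.get(q,0),c))
```

```text
pos [ 0.2683 -0.5645  0.2268] shift tool mm [ 551.9 -558.6 -103.3] twist rad 0.7055 norm 0.4491 yaw y deg -64.58
```

View pics/w1.png

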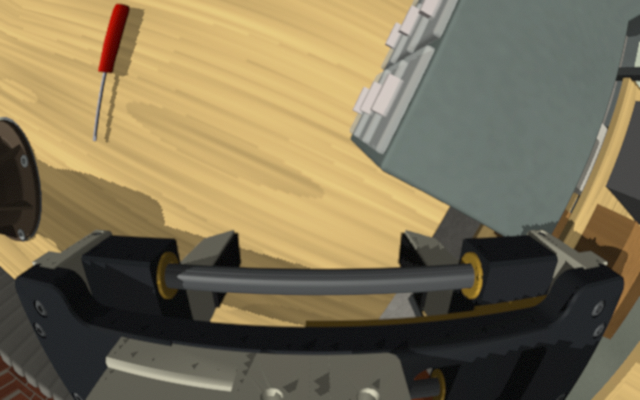

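The calls were refused and the arm is still at the start, so the wrist view only shows the start area. I'll retry with every key filled in.

Request:
move_arm(
  motion=[
    {"tx": 0,"ty": 0,"tz": -0.045,"twist": 0},
    {"tx": 0,"ty": 0,"tz": -0.045,"twist": 0},
    {"tx": 0.03,"ty": -0.03,"tz": -0.013,"twist": 0},
    {"tx": 0.03,"ty": -0.03,"tz": 0,"twist": 0},
    {"tx": 0.03,"ty": -0.03,"tz": 0,"twist": 0},
    {"tx": 0.03,"ty": -0.03,"tz": 0,"twist": 0},
    {"tx": 0.03,"ty": -0.03,"tz": 0,"twist": 0},
    {"tx": 0.03,"ty": -0.03,"tz": 0,"twist": 0},
    {"tx": 0.03,"ty": -0.03,"tz": 0,"twist": 0},
    {"tx": 0.03,"ty": -0.03,"tz": 0,"twist": 0},
    {"tx": 0.03,"ty": -0.03,"tz": 0,"twist": 0},
    {"tx": 0.03,"ty": -0.03,"tz": 0,"twist": 0},
  ],
  gripper=1,
)

```text
clock: 2.1
position: [0.4107, -0.1631, 0.33]
ee_rot: [3.064, 0.691, 0.001]
force: [0.4, -0.3, 0.2]
width: 0.021
gripper_force: 0.0
```

Request:
move_arm(
  motion=[
    {"tx": 0.03,"ty": -0.03,"tz": 0,"twist": 0},
    {"tx": 0.03,"ty": -0.03,"tz": 0,"twist": 0},
    {"tx": 0.03,"ty": -0.03,"tz": 0,"twist": 0},
    {"tx": 0.03,"ty": -0.03,"tz": 0,"twist": 0},
    {"tx": 0.03,"ty": -0.03,"tz": 0,"twist": 0},
    {"tx": 0.03,"ty": -0.03,"tz": 0,"twist": 0},
    {"tx": 0.03,"ty": -0.03,"tz": 0,"twist": 0},
    {"tx": 0.02,"ty": -0.03,"tz": 0,"twist": 0},
    {"tx": 0,"ty": 0,"tz": 0,"twist": 0},
    {"tx": 0,"ty": 0,"tz": 0,"twist": 0},
  ],
)

```text
clock: 3.1
position: [0.515, 0.1514, 0.3295]
ee_rot: [3.064, 0.694, -0.001]
force: [0.2, -0.0, 0.2]
width: 0.006
gripper_force: 0.0
```

Run:
```python
from h import *
plan([.527,.177,.33],np.radians(75))
c=arm.calibration("wrist");save("wrist","w2")
for q in ["can_mouth","insulator","can"]:
    for r in arm.place_of("wrist",q)[:3]:
        u=px(r["point"]);print(q,round(r["conf"],2),u,at_z("wrist",u,{"can_mouth":.107,"insulator":.003}.get(q,0),c))
```

```text
pos [0.515  0.1514 0.3295] shift tool mm [ 21.8 -17.9  -0.5] twist rad 0.7076 norm 0.4505 yaw y deg -64.46
can_mouth 0.63 [295.872 153.08 ] [0.5244659  0.18760944 0.107     ]
insulator 0.61 [300.288 143.92 ] [0.52439671 0.1885462  0.003     ]
insulator 0.58 [350.4   92.08] [0.63144135 0.15364399 0.003     ]
insulator 0.55 [281.6 210.6] [0.411351   0.17075249 0.003     ]
can 0.85 [301.888 143.52 ] [0.52567627 0.18656125 0.        ]
```

View pics/w2.png

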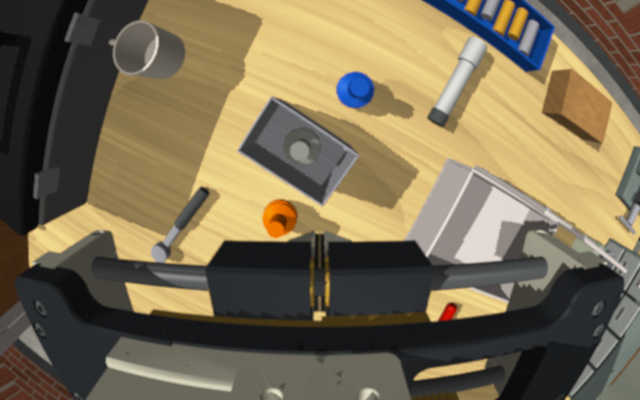

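The wrist view shows the can with rim corners at about (275,98), (358,153), (323,203) and (238,150), and the insulator's neck top at about (301,149). The blue look-alike is at (355,90) and the orange one at (280,217).

Run:
```python
from h import *
np.set_printoptions(precision=4,suppress=True)
c=arm.calibration("wrist")
P=np.array([at_z("wrist",p,.107,c) for p in [(275,98),(358,153),(323,203),(238,150)]]);print(P,P.mean(0))
for i in range(4):
    d=P[(i+1)%4]-P[i];print(np.linalg.norm(d),np.degrees(np.arctan2(d[1],d[0])))
print("top",at_z("wrist",(301,149),.081,c))
im=cv2.imread("pics/w2.png");cv2.imwrite("pics/w2c.png",cv2.resize(im[80:220,220:380],None,fx=4,fy=4,interpolation=cv2.INTER_CUBIC))
```

```text
[[0.5765 0.237  0.107 ]
 [0.5581 0.1158 0.107 ]
 [0.4811 0.1273 0.107 ]
 [0.4984 0.2539 0.107 ]] [0.5285 0.1835 0.107 ]
0.12256045998769093 -98.6231042021453
0.07782560110132548 171.512967653747
0.12773159227474742 82.24415784798026
0.07991352864502427 -12.189958237471863
top [0.5288 0.1817 0.081 ]
```

View pics/w2c.png

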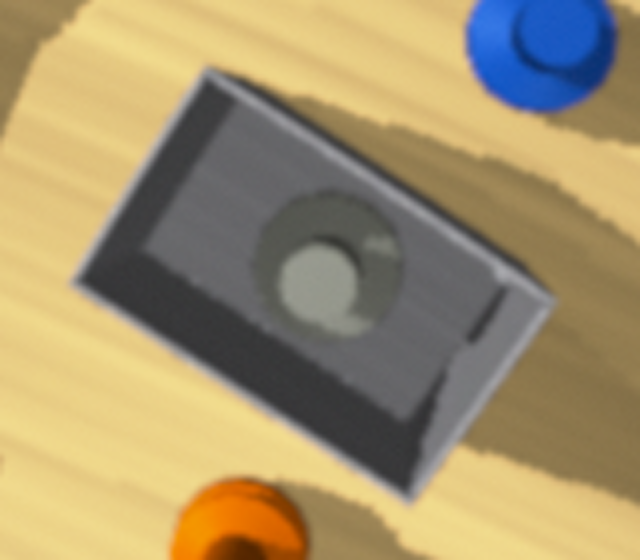

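The crop gives sharper corners, (272,97.5), (358.2,155), (323,204.5) and (239,150.5), with the neck top at (299.5,151.2) in full-image pixels.

Run:
```python
from h import *
np.set_printoptions(precision=4,suppress=True)
c=arm.calibration("wrist")
P=np.array([at_z("wrist",p,.107,c) for p in [(272,97.5),(358.2,155),(323,204.5),(239,150.5)]]);print(P,P.mean(0))
for i in range(4):
    d=P[(i+1)%4]-P[i];print(np.linalg.norm(d),np.degrees(np.arctan2(d[1],d[0])))
t=at_z("wrist",(299.5,151.2),.081,c);print("top",t,at_z("wrist",(302.5,146),.041,c))
plan([t[0],t[1],.2],np.radians(81))
```

```text
[[0.5756 0.2406 0.107 ]
 [0.556  0.1145 0.107 ]
 [0.4793 0.1264 0.107 ]
 [0.4983 0.2524 0.107 ]] [0.5273 0.1835 0.107 ]
0.12769016594372445 -98.83247012100793
0.0775828974652861 171.1242820568338
0.12740301087674297 81.42465798487353
0.07815496208898519 -8.66394585259202
top [0.5253 0.1822 0.081 ] [0.5283 0.1816 0.041 ]
pos [0.5153 0.1492 0.3298] shift tool mm [ 23.2 -25.6 129.8] twist rad 0.5986 norm 0.3811 yaw y deg -64.7
```

Request:
move_arm(
  motion=[
    {"tx": 0.0232,"ty": -0.0256,"tz": 0,"twist": 0},
    {"tx": 0,"ty": 0,"tz": 0.02,"twist": 0.0762},
    {"tx": 0,"ty": 0,"tz": 0.02,"twist": 0.0762},
    {"tx": 0,"ty": 0,"tz": 0.02,"twist": 0.0762},
    {"tx": 0,"ty": 0,"tz": 0.02,"twist": 0.0762},
    {"tx": 0,"ty": 0,"tz": 0.02,"twist": 0.0762},
    {"tx": 0,"ty": 0,"tz": 0,"twist": 0},
    {"tx": 0,"ty": 0,"tz": 0,"twist": 0},
    {"tx": 0,"ty": 0,"tz": 0,"twist": 0},
  ],
)

```text
clock: 4.2
position: [0.5259, 0.1838, 0.2311]
ee_rot: [-3.132, 0.239, -0.003]
force: [-0.8, 0.4, -0.2]
width: 0.006
gripper_force: 0.0
```

Run:
```python
from h import *
np.set_printoptions(precision=4,suppress=True)
plan([.5265,.182,.14],np.radians(81.2))
c=arm.calibration("wrist");im=save("wrist","w3")
for q in ["can_mouth","insulator"]:
    for r in arm.place_of("wrist",q)[:3]:
        u=px(r["point"]);print(q,round(r["conf"],2),u,at_z("wrist",u,{"can_mouth":.107,"insulator":.003}.get(q,0),c))
u=proj("wrist",[.5265,.182,.1],c).astype(int);print(u)
x0,y0=max(u[0]-110,0),max(u[1]-90,0);cr=im[y0:y0+180,x0:x0+220,::-1]
print(x0,y0);cv2.imwrite("pics/w3c.png",cv2.resize(cr,None,fx=3.3,fy=3.3,interpolation=cv2.INTER_CUBIC))
```

```text
pos [0.5259 0.1838 0.2311] shift tool mm [ 0.8  1.7 91.1] twist rad 0.001 norm 0.0006 yaw y deg -98.74
can_mouth 0.56 [318.208 194.08 ] [0.525  0.1852 0.107 ]
insulator 0.82 [333.376  84.08 ] [0.6321 0.1504 0.003 ]
insulator 0.71 [321.792 173.2  ] [0.5235 0.1814 0.003 ]
[321 190]
211 100
```

View pics/w3c.png

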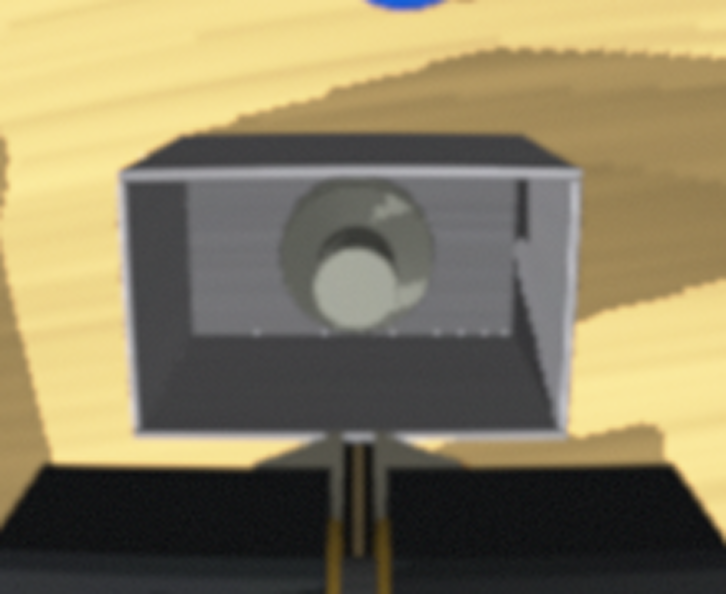

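The crop shows the can squared up with the gripper. The neck top is at crop (354,288), which is (318.3,187.3) in the full picture, and the rim corners are at crop (122,172), (581,172), (567,434) and (136,434).

Run:
```python
from h import *
np.set_printoptions(precision=4,suppress=True)
c=arm.calibration("wrist");f=lambda a,b,z:at_z("wrist",(211+a/3.3,100+b/3.3),z,c)
P=np.array([f(*p,.107) for p in [(122,172),(581,172),(567,434),(136,434)]]);print(P.mean(0))
for i in range(4):
    d=P[(i+1)%4]-P[i];print(np.linalg.norm(d),np.degrees(np.arctan2(d[1],d[0])))
t=f(354,288,.081);print(t,f(357,252,.041));plan([t[0],t[1],.1])
```

```text
[0.5259 0.1859 0.107 ]
0.1288687437406177 -98.87656382694242
0.07873662602833556 171.35572615584
0.12968885620607454 81.21431984310101
0.07894328190490797 -9.239991179151666
[0.525  0.1853 0.081 ] [0.5277 0.184  0.041 ]
pos [0.5257 0.1839 0.2307] shift tool mm [ -1.1  -1.2 130.7] twist rad 0 norm 0.0 yaw y deg -98.81
```

Request:
move_arm(
  motion=[
    {"tx": 0,"ty": -0.001,"tz": 0.03,"twist": 0},
    {"tx": 0,"ty": 0,"tz": 0.03,"twist": 0},
    {"tx": 0,"ty": 0,"tz": 0.03,"twist": 0},
    {"tx": 0,"ty": 0,"tz": 0.03,"twist": 0},
    {"tx": 0,"ty": 0,"tz": 0.015,"twist": 0},
    {"tx": 0,"ty": 0,"tz": 0,"twist": 0},
    {"tx": 0,"ty": 0,"tz": 0,"twist": 0},
  ],
  gripper=1,
)

```text
clock: 5.05
position: [0.5258, 0.1851, 0.0954]
ee_rot: [-3.132, 0.242, -0.001]
force: [0.3, -0.2, -0.3]
width: 0.008
gripper_force: 0.0
```

Request:
move_arm(
  motion=[
    {"tx": 0,"ty": 0,"tz": 0,"twist": 0},
    {"tx": 0,"ty": 0,"tz": 0,"twist": 0},
    {"tx": 0,"ty": 0,"tz": 0,"twist": 0},
    {"tx": 0,"ty": 0,"tz": 0,"twist": 0},
    {"tx": 0,"ty": 0,"tz": 0,"twist": 0},
  ],
  gripper=0.1,
)

```text
clock: 5.55
position: [0.5254, 0.1848, 0.095]
ee_rot: [-3.132, 0.243, -0.001]
force: [0.2, -0.2, 0.1]
width: 0.389
gripper_force: 0.0
```

Request:
move_arm(
  motion=[
    {"tx": 0,"ty": 0,"tz": 0.011,"twist": 0},
    {"tx": 0,"ty": 0,"tz": 0.011,"twist": 0},
    {"tx": 0,"ty": 0,"tz": 0.011,"twist": 0},
    {"tx": 0,"ty": 0,"tz": 0.011,"twist": 0},
    {"tx": 0,"ty": 0,"tz": 0,"twist": 0},
    {"tx": 0,"ty": 0,"tz": 0,"twist": 0},
  ],
)

```text
clock: 6.15
position: [0.525, 0.1848, 0.0502]
ee_rot: [3.132, -0.243, -0.001]
force: [-0.3, -0.2, -0.0]
width: 0.449
gripper_force: 0.0
```

Request:
move_arm(
  motion=[
    {"tx": 0,"ty": 0,"tz": 0,"twist": 0},
    {"tx": 0,"ty": 0,"tz": 0,"twist": 0},
    {"tx": 0,"ty": 0,"tz": 0,"twist": 0},
    {"tx": 0,"ty": 0,"tz": 0,"twist": 0},
    {"tx": 0,"ty": 0,"tz": 0,"twist": 0},
  ],
  gripper=1,
  squeeze=25,
)

```text
clock: 6.65
position: [0.5256, 0.1849, 0.0511]
ee_rot: [-3.132, 0.243, -0.001]
force: [-0.4, -0.3, 4.8]
width: 0.274
gripper_force: 25.0
```

Request:
move_arm(
  motion=[
    {"tx": 0,"ty": 0,"tz": -0.01,"twist": 0},
    {"tx": 0,"ty": 0,"tz": -0.015,"twist": 0},
    {"tx": 0,"ty": 0,"tz": -0.015,"twist": 0},
    {"tx": 0,"ty": 0,"tz": -0.02,"twist": 0},
    {"tx": 0,"ty": 0,"tz": -0.02,"twist": 0},
    {"tx": 0,"ty": 0,"tz": -0.02,"twist": 0},
    {"tx": 0,"ty": 0,"tz": -0.03,"twist": 0},
    {"tx": 0,"ty": 0,"tz": -0.03,"twist": 0},
    {"tx": 0,"ty": 0,"tz": -0.03,"twist": 0},
    {"tx": 0,"ty": 0,"tz": -0.02,"twist": 0},
    {"tx": 0,"ty": 0,"tz": 0,"twist": 0},
    {"tx": 0,"ty": 0,"tz": 0,"twist": 0},
  ],
)

```text
clock: 7.85
position: [0.5248, 0.1846, 0.2602]
ee_rot: [3.132, -0.243, -0.001]
force: [0.0, -0.6, -3.4]
width: 0.275
gripper_force: 25.0
```

Run:
```python
from h import *
np.set_printoptions(precision=4,suppress=True)
print(arm.observe()["width"],arm.observe()["force"],arm.observe()["gripper_force"])
a=save("scene","s2")
for cam in ["scene","wrist"]:
    c=arm.calibration(cam)
    if cam=="wrist": b=save("wrist","w4")
    for q in ["ebox","lid_hinge","terminals"]:
        for r in arm.place_of(cam,q)[:1]:
            z={"lid_hinge":.0955,"terminals":.005}.get(q,0)
            u=px(r["point"]);print(cam,q,round(r["conf"],2),u,at_z(cam,u,z,c))
big=cv2.resize(a[160:310,240:400,::-1],None,fx=3.7,fy=3.7,interpolation=cv2.INTER_CUBIC)
cv2.imwrite("pics/s2c.png",big)
```

```text
0.2750489836792781 [ 0.0279 -0.6073 -3.4149] 24.99834179878235
scene ebox 0.71 [318.528 252.08 ] [ 0.5334 -0.1481  0.    ]
scene lid_hinge 0.65 [344.832 247.12 ] [ 0.6156 -0.1503  0.0955]
scene terminals 0.51 [330.496 229.32 ] [ 0.5285 -0.0688  0.005 ]
wrist ebox 0.61 [527.488 138.12 ] [ 0.5268 -0.1483  0.    ]
wrist lid_hinge 0.67 [561.408  75.92 ] [ 0.6203 -0.1433  0.0955]
```

View pics/s2c.png

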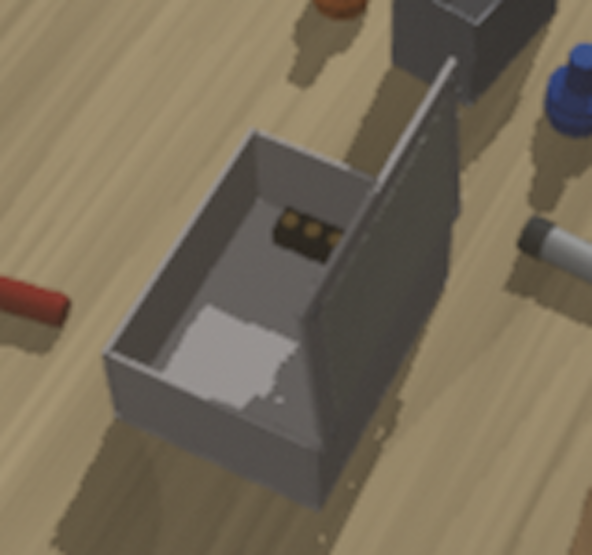

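The scene crop shows the box's rim corners at crop (255,132) and (107,352), and the hinge-side near corner at about (320,447). The lid's free edge runs from (303,312) to (452,60). The floor is clear apart from the terminal block at (310,232).

Run:
```python
from h import *
np.set_printoptions(precision=4,suppress=True)
f=lambda a,b,z:at_z("scene",(240+a/3.7,160+b/3.7),z)
A=f(255,132,.095);B=f(107,352,.095);C=f(320,447,.095);D=f(323,505,0);E=f(118,418,0)
print("rim",A,B,C,"bottom",E,D)
for p,q in [(A,B),(B,C),(E,D)]: d=q-p;print(np.linalg.norm(d),np.degrees(np.arctan2(d[1],d[0])))
th=np.arctan2(*(A-B)[[1,0]])-np.pi/2;print("yaw",th)
ex=np.array([np.cos(th),np.sin(th),0]);ey=np.array([-ex[1],ex[0],0])
ctr=(A+B)/2+.085*ex;print("ctr",ctr)
ctr2=np.array([.5335,-.1495,0]) 
# lid angle: fit to free-edge corners
best=[]
H=ctr+.085*ex;H[2]=.0955
uv=[np.array([240+303/3.7,160+312/3.7]),np.array([240+452/3.7,160+60/3.7])]
for a in np.linspace(1.3,1.9,61):
    F=H-ex*.17*np.cos(a)+np.array([0,0,.17*np.sin(a)])
    best.append((sum(np.linalg.norm(proj("scene",F+s*.11*ey)-u) for s,u in zip((-1,1),uv)),a))
print(sorted(best)[:3], H)
plan([.51,-.18,.26],th+np.pi/2)
```

```text
rim [ 0.4507 -0.05    0.095 ] [ 0.4549 -0.2633  0.095 ] [ 0.62   -0.2571  0.095 ] bottom [ 0.4536 -0.2651 -0.    ] [ 0.6193 -0.2543  0.    ]
0.21334891035634268 -88.8720092191617
0.16522872021154147 2.147688724920291
0.1660537805012803 3.7173355494416036
yaw 0.019687153057770024
ctr [ 0.5377 -0.155   0.095 ]
[(np.float64(2.6080965770362816), np.float64(1.48)), (np.float64(2.925394441973663), np.float64(1.49)), (np.float64(3.4530344286133325), np.float64(1.47))] [ 0.6227 -0.1533  0.0955]
pos [0.5251 0.1848 0.2601] shift tool mm [ 41.3 362.7   0.2] twist rad -0.1744 norm -0.111 yaw y deg -98.86
```

Request:
move_arm(
  motion=[
    {"tx": 0.0015,"ty": 0.015,"tz": 0,"twist": -0.04},
    {"tx": 0,"ty": 0.03,"tz": 0,"twist": -0.074},
    {"tx": -0.002,"ty": 0.04,"tz": 0,"twist": 0},
    {"tx": -0.003,"ty": 0.04,"tz": 0,"twist": 0},
    {"tx": -0.003,"ty": 0.04,"tz": 0,"twist": 0},
    {"tx": -0.003,"ty": 0.04,"tz": 0,"twist": 0},
    {"tx": -0.003,"ty": 0.04,"tz": 0,"twist": 0},
    {"tx": -0.003,"ty": 0.04,"tz": 0,"twist": 0},
    {"tx": -0.003,"ty": 0.04,"tz": 0,"twist": 0},
    {"tx": -0.003,"ty": 0.03,"tz": 0,"twist": 0},
    {"tx": -0.003,"ty": 0.02,"tz": 0,"twist": 0},
    {"tx": 0,"ty": 0,"tz": 0,"twist": 0},
  ],
)

```text
clock: 9.45
position: [0.5028, -0.1947, 0.2603]
ee_rot: [3.14, 0.03, -0.001]
force: [0.3, -0.1, -2.6]
width: 0.277
gripper_force: 25.0
```

Run:
```python
from h import *
np.set_printoptions(precision=4,suppress=True)
plan([.50,-.195,.26],np.radians(91.4))
c=arm.calibration("wrist");print(c["T"][:3]);im=save("wrist","w5")
for q in ["ebox","lid_hinge","terminals"]:
    for r in arm.place_of("wrist",q)[:1]:
        u=px(r["point"]);print(q,round(r["conf"],2),u,at_z("wrist",u,{"lid_hinge":.0955,"terminals":.005}.get(q,0),c))
```

```text
pos [ 0.5028 -0.1947  0.2603] shift tool mm [-2.8  0.3  0.3] twist rad -0.0056 norm -0.0036 yaw y deg -88.92
[[ 0.018  -0.9602 -0.2789  0.5788]
 [-0.9998 -0.0172 -0.0053 -0.1934]
 [ 0.0003  0.2789 -0.9603  0.4173]]
ebox 0.74 [286.016 146.8  ] [ 0.5296 -0.1494  0.    ]
lid_hinge 0.9 [275.072  76.52 ] [ 0.6146 -0.1476  0.0955]
terminals 0.96 [227.52 149.  ] [ 0.5275 -0.0684  0.005 ]
```

View pics/w5.png

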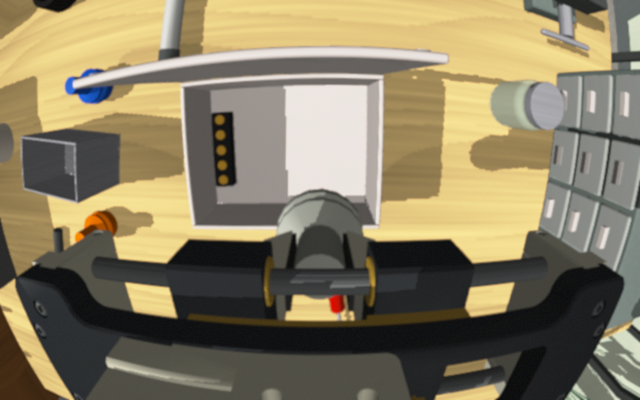

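The wrist view shows the held insulator, upright, at about (318,230). The box's rim corners are at (193,227), (379,228), (383,75) and (181,83), with the terminals at (224,148) and the can standing empty at (70,165).

Run:
```python
from h import *
np.set_printoptions(precision=4,suppress=True)
c=arm.calibration("wrist")
P=np.array([at_z("wrist",p,.095,c) for p in [(193,227),(379,228),(383,75),(181,83)]]);print(P,P.mean(0))
for i in range(4):
    d=P[(i+1)%4]-P[i];print(np.linalg.norm(d),np.degrees(np.arctan2(d[1],d[0])))
# lid free edge: ends (66,84)? and (447,60)
H=np.array([.62,-.152,.0955]);th=.025;ex=np.array([np.cos(th),np.sin(th),0]);ey=np.array([-ex[1],ex[0],0])
for a in np.arange(1.4,1.76,.05):
    F=H-ex*.17*np.cos(a)+np.array([0,0,.17*np.sin(a)]);print(round(a,2),proj("wrist",F+.11*ey,c),proj("wrist",F-.11*ey,c))
```

```text
[[ 0.4473 -0.0407  0.095 ]
 [ 0.4533 -0.2582  0.095 ]
 [ 0.6211 -0.2523  0.095 ]
 [ 0.614  -0.0352  0.095 ]] [ 0.5339 -0.1466  0.095 ]
0.21760827922934048 -88.42099444681566
0.16793041490821908 2.0192790620134358
0.21723336837630738 91.88621726597847
0.1667631844034642 -178.10752525323522
1.4 [ 82.9105 108.9215] [462.3252  94.7245]
1.45 [81.1565 95.5247] [463.5637  79.0188]
1.5 [80.0927 81.9999] [464.2303  63.2712]
1.55 [79.7373 68.4991] [464.312  47.709]
1.6 [80.0896 55.1719] [463.8176  32.5482]
1.65 [81.1306 42.1604] [462.7758  17.9817]
1.7 [82.8246 29.5932] [461.2322   4.1712]
1.75 [85.1219 17.582 ] [459.2448  -8.7574]
```

Request:
move_arm(
  motion=[
    {"tx": -0.0028,"ty": 0,"tz": 0.02,"twist": 0},
    {"tx": 0,"ty": 0,"tz": 0.025,"twist": 0},
    {"tx": 0,"ty": 0,"tz": 0.025,"twist": 0},
    {"tx": 0,"ty": 0,"tz": 0.025,"twist": 0},
    {"tx": 0,"ty": 0,"tz": 0.025,"twist": 0},
    {"tx": 0,"ty": 0,"tz": 0.025,"twist": 0},
    {"tx": 0,"ty": 0,"tz": 0.025,"twist": 0},
    {"tx": 0,"ty": 0,"tz": 0.015,"twist": 0},
    {"tx": 0,"ty": 0,"tz": 0.01,"twist": 0},
    {"tx": 0,"ty": 0,"tz": 0.005,"twist": 0},
    {"tx": 0,"ty": 0,"tz": 0,"twist": 0},
    {"tx": 0,"ty": 0,"tz": 0,"twist": 0},
  ],
)

```text
clock: 10.85
position: [0.5016, -0.1906, 0.0615]
ee_rot: [3.141, 0.039, 0.002]
force: [0.4, 0.7, -3.0]
width: 0.277
gripper_force: 25.0
```

Request:
move_arm(
  motion=[
    {"tx": 0,"ty": 0,"tz": 0.002,"twist": 0},
    {"tx": 0,"ty": 0,"tz": 0.001,"twist": 0},
    {"tx": 0,"ty": 0,"tz": 0,"twist": 0},
    {"tx": 0,"ty": 0,"tz": 0,"twist": 0},
  ],
)

```text
clock: 11.25
position: [0.501, -0.1908, 0.0579]
ee_rot: [3.141, 0.038, 0.0]
force: [-0.3, -0.7, -3.7]
width: 0.282
gripper_force: 25.0
```

Request:
move_arm(
  motion=[
    {"tx": 0,"ty": 0,"tz": 0.002,"twist": 0},
    {"tx": 0,"ty": 0,"tz": 0.0015,"twist": 0},
    {"tx": 0,"ty": 0,"tz": 0,"twist": 0},
    {"tx": 0,"ty": 0,"tz": 0,"twist": 0},
  ],
)

```text
clock: 11.65
position: [0.5009, -0.1907, 0.0541]
ee_rot: [-3.141, -0.038, 0.0]
force: [-0.2, -0.6, -1.9]
width: 0.276
gripper_force: 25.0
```

Request:
move_arm(
  motion=[
    {"tx": 0,"ty": 0,"tz": 0.001,"twist": 0},
    {"tx": 0,"ty": 0,"tz": 0.0005,"twist": 0},
    {"tx": 0,"ty": 0,"tz": 0,"twist": 0},
    {"tx": 0,"ty": 0,"tz": 0,"twist": 0},
  ],
)

```text
clock: 12.05
position: [0.5011, -0.1908, 0.0531]
ee_rot: [3.141, 0.038, 0.001]
force: [-2.2, 1.1, 4.9]
width: 0.278
gripper_force: 25.0
```

The upward force shows the insulator is seated on the floor, so I let go and raise the gripper.

Request:
move_arm(
  motion=[
    {"tx": 0,"ty": 0,"tz": 0,"twist": 0},
    {"tx": 0,"ty": 0,"tz": 0,"twist": 0},
    {"tx": 0,"ty": 0,"tz": 0,"twist": 0},
    {"tx": 0,"ty": 0,"tz": 0,"twist": 0},
    {"tx": 0,"ty": 0,"tz": 0,"twist": 0},
  ],
  gripper=0.05,
)

```text
clock: 12.55
position: [0.501, -0.1907, 0.0527]
ee_rot: [3.141, 0.038, -0.0]
force: [-1.0, 0.5, 0.3]
width: 0.474
gripper_force: 0.0
```

Request:
move_arm(
  motion=[
    {"tx": 0,"ty": 0,"tz": -0.01,"twist": 0},
    {"tx": 0,"ty": 0,"tz": -0.01,"twist": 0},
    {"tx": 0,"ty": 0,"tz": -0.02,"twist": 0},
    {"tx": 0,"ty": 0,"tz": -0.03,"twist": 0},
    {"tx": 0,"ty": 0,"tz": -0.04,"twist": 0},
    {"tx": 0,"ty": 0,"tz": -0.045,"twist": 0},
    {"tx": 0,"ty": 0,"tz": -0.045,"twist": 0},
    {"tx": 0,"ty": 0,"tz": -0.045,"twist": 0},
    {"tx": 0,"ty": 0,"tz": -0.045,"twist": 0},
    {"tx": 0,"ty": 0,"tz": -0.03,"twist": 0},
    {"tx": 0,"ty": 0,"tz": 0,"twist": 0},
    {"tx": 0,"ty": 0,"tz": 0,"twist": 0},
  ],
)

```text
clock: 13.75
position: [0.5009, -0.1906, 0.3739]
ee_rot: [3.141, 0.038, 0.003]
force: [0.1, -0.8, -0.4]
width: 0.472
gripper_force: 0.0
```

Run:
```python
from h import *
np.set_printoptions(precision=4,suppress=True)
print(arm.observe()["joints"])
plan([.70,-.15,.36])
c=arm.calibration("wrist");im=save("wrist","w6")
for q in ["ebox","lid_hinge","insulator","lid"]:
    for r in arm.place_of("wrist",q)[:3]:
        u=px(r["point"]);print(q,round(r["conf"],2),u,at_z("wrist",u,{"lid_hinge":.0955,"insulator":.005}.get(q,0),c))
```

```text
[ 0.4805  0.2194 -0.273   1.5265  0.0598  1.4018 -1.3425]
pos [ 0.5009 -0.1906  0.3739] shift tool mm [200.  -35.7  14.3] twist rad 0 norm 0.0 yaw y deg -88.6
ebox 0.66 [295.424 138.2  ] [ 0.5303 -0.1491  0.    ]
lid_hinge 0.87 [292.672  84.28 ] [ 0.6147 -0.1511  0.0955]
insulator 0.8 [318.08 157.48] [ 0.4982 -0.1887  0.005 ]
insulator 0.67 [139.392  87.2  ] [0.6342 0.1499 0.005 ]Traceback (most recent call last):
  File "<stdin>", line 7, in <module>
ValueError: it knows: can, can_mouth, ebox, flashlight, insulator, jar, lid_hinge, mug, ratchet, screwdriver, terminals
```

View pics/w6.png

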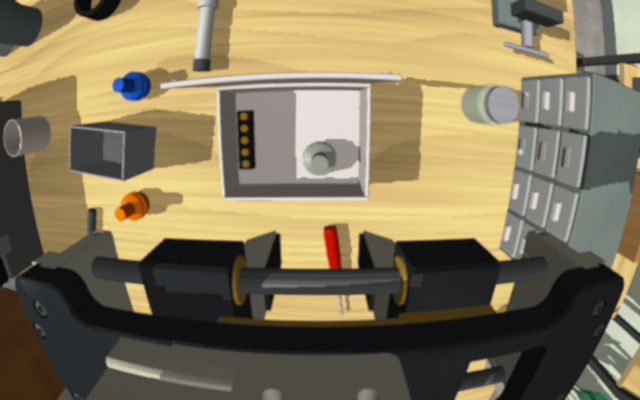

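The wrist view shows the insulator standing upright in the box at (318,157), about (0.498,-0.189), with the lid still open along (280,78). Next I go over behind the lid with the fingers shut.

Request:
move_arm(
  motion=[
    {"tx": 0.04,"ty": -0.0085,"tz": 0,"twist": 0},
    {"tx": 0.04,"ty": -0.0085,"tz": 0,"twist": 0},
    {"tx": 0.04,"ty": -0.0085,"tz": 0,"twist": 0},
    {"tx": 0.04,"ty": -0.0085,"tz": 0,"twist": 0},
    {"tx": 0.02,"ty": -0.0085,"tz": 0,"twist": 0},
    {"tx": 0,"ty": 0,"tz": 0.03,"twist": 0},
    {"tx": 0,"ty": 0,"tz": 0.03,"twist": 0},
    {"tx": 0,"ty": 0,"tz": 0.04,"twist": 0},
    {"tx": 0,"ty": 0,"tz": 0.038,"twist": 0},
    {"tx": 0,"ty": 0,"tz": 0,"twist": 0},
    {"tx": 0,"ty": 0,"tz": 0,"twist": 0},
  ],
  gripper=1,
)

```text
clock: 15.05
position: [0.6796, -0.1438, 0.2345]
ee_rot: [-3.141, -0.038, 0.003]
force: [0.3, -0.1, 0.5]
width: 0.005
gripper_force: 0.0
```

Run:
```python
from h import *
np.set_printoptions(precision=4,suppress=True)
s=arm.observe();print(s["force"])
plan([.65,-.148,.2355])
save("side","d2")
def tcp(a,r=.14): return np.array([.617-r*np.cos(a)+.006*np.sin(a)+.010, .0955+r*np.sin(a)+.006*np.cos(a)])
A=np.arange(1.5,-.051,-.05);P=np.array([tcp(a) for a in A])
for a,p,d in zip(A[1:],P[1:],np.diff(P,axis=0)): print(round(a,2),p,(d*1000).round(1))
```

```text
[ 0.2946 -0.0615  0.533 ]
pos [ 0.6796 -0.1438  0.2345] shift tool mm [-29.7   3.5  -0.9] twist rad 0 norm 0.0 yaw y deg -88.6
1.45 [0.6161 0.2352] [-7.  -0.4]
1.4 [0.6091 0.2345] [-7.  -0.7]
1.35 [0.6022 0.2334] [-6.9 -1.1]
1.3 [0.5953 0.232 ] [-6.9 -1.4]
1.25 [0.5885 0.2302] [-6.8 -1.8]
1.2 [0.5819 0.2282] [-6.7 -2.1]
1.15 [0.5753 0.2257] [-6.6 -2.4]
1.1 [0.5688 0.223 ] [-6.4 -2.7]
1.05 [0.5625 0.2199] [-6.3 -3.1]
1.0 [0.5564 0.2165] [-6.1 -3.4]
0.95 [0.5504 0.2129] [-6.  -3.7]
0.9 [0.5447 0.2089] [-5.8 -4. ]
0.85 [0.5391 0.2046] [-5.6 -4.3]
0.8 [0.5338 0.2001] [-5.3 -4.5]
0.75 [0.5287 0.1953] [-5.1 -4.8]
0.7 [0.5238 0.1903] [-4.9 -5. ]
0.65 [0.5192 0.185 ] [-4.6 -5.3]
0.6 [0.5148 0.1795] [-4.3 -5.5]
0.55 [0.5108 0.1738] [-4.1 -5.7]
0.5 [0.507  0.1679] [-3.8 -5.9]
0.45 [0.5035 0.1618] [-3.5 -6.1]
0.4 [0.5004 0.1555] [-3.2 -6.3]
0.35 [0.4975 0.1491] [-2.8 -6.4]
0.3 [0.495  0.1426] [-2.5 -6.5]
0.25 [0.4928 0.136 ] [-2.2 -6.7]
0.2 [0.491  0.1292] [-1.9 -6.8]
0.15 [0.4895 0.1224] [-1.5 -6.8]
0.1 [0.4883 0.1154] [-1.2 -6.9]
0.05 [0.4875 0.1085] [-0.8 -7. ]
-0.0 [0.487  0.1015] [-0.5 -7. ]
-0.05 [0.4869 0.0945] [-0.1 -7. ]
```

View pics/d2.png

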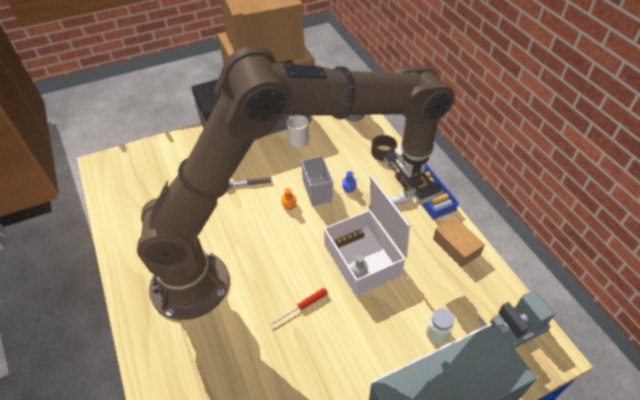

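The side view shows the gripper behind the open lid, the insulator standing in the box at (360,265), and the can and bystanders in place. Now I push the lid over along its arc.

Request:
move_arm(
  motion=[
    {"tx": -0.015,"ty": 0,"tz": 0,"twist": 0},
    {"tx": -0.015,"ty": 0,"tz": 0,"twist": 0},
    {"tx": -0.015,"ty": 0,"tz": 0,"twist": 0},
    {"tx": -0.01,"ty": 0,"tz": 0,"twist": 0},
    {"tx": -0.007,"ty": 0,"tz": 0.0005,"twist": 0},
    {"tx": -0.007,"ty": 0,"tz": 0.0005,"twist": 0},
    {"tx": -0.007,"ty": 0,"tz": 0.001,"twist": 0},
    {"tx": -0.007,"ty": 0,"tz": 0.0015,"twist": 0},
    {"tx": -0.007,"ty": 0,"tz": 0.0015,"twist": 0},
    {"tx": -0.007,"ty": 0,"tz": 0.002,"twist": 0},
    {"tx": 0,"ty": 0,"tz": 0,"twist": 0},
  ],
)

```text
clock: 16.2
position: [0.5816, -0.1463, 0.2272]
ee_rot: [-3.141, -0.038, 0.002]
force: [-0.0, -0.2, 0.2]
width: 0.006
gripper_force: 0.0
```

Request:
move_arm(
  motion=[
    {"tx": -0.0065,"ty": 0,"tz": 0.0025,"twist": 0},
    {"tx": -0.0065,"ty": 0,"tz": 0.0027,"twist": 0},
    {"tx": -0.0063,"ty": 0,"tz": 0.003,"twist": 0},
    {"tx": -0.006,"ty": 0,"tz": 0.0034,"twist": 0},
    {"tx": -0.006,"ty": 0,"tz": 0.0037,"twist": 0},
    {"tx": -0.006,"ty": 0,"tz": 0.004,"twist": 0},
    {"tx": -0.0055,"ty": 0,"tz": 0.0043,"twist": 0},
    {"tx": -0.0055,"ty": 0,"tz": 0.0045,"twist": 0},
  ],
)

```text
clock: 17.0
position: [0.5341, -0.1474, 0.1993]
ee_rot: [3.141, 0.038, -0.0]
force: [0.9, 0.3, 0.4]
width: 0.001
gripper_force: 0.4
```

Run:
```python
from h import *
np.set_printoptions(precision=4,suppress=True)
print(arm.observe()["force"],arm.observe()["position"])
th=.031;ex=np.array([np.cos(th),np.sin(th),0]);ey=np.array([-ex[1],ex[0],0]);H=np.array([.534,-.148,.0955])+.085*ex
for cam in ["scene","side"]:
    arm.get_image(cam)
    for r in arm.regions_of(cam,"lid_hinge")[:1]:
        m=r["region"];ys,xs=np.nonzero(m);print(cam,r["conf"],xs.min(),xs.max(),ys.min(),ys.max(),m.sum())
        for a in np.arange(.5,1.6,.1):
            Q=[H+s*.11*ey-(t*.17*np.cos(a))*ex+np.array([0,0,t*.17*np.sin(a)]) for s,t in [(-1,0),(1,0),(1,1),(-1,1)]]
            k=np.zeros(m.shape,np.uint8);cv2.fillPoly(k,[np.array([proj(cam,q) for q in Q]).round().astype(np.int32)],1)
            k=k>0;print(round(a,2),"iou",round((k&m).sum()/(k|m).sum(),3))
```

```text
[0.9309 0.3012 0.3546] [ 0.5341 -0.1474  0.1993]
scene 0.65 282 363 188 281 3549
0.5 iou 0.668
0.6 iou 0.69
0.7 iou 0.723
0.8 iou 0.733
0.9 iou 0.712
1.0 iou 0.691
1.1 iou 0.672
1.2 iou 0.671
1.3 iou 0.608
1.4 iou 0.496
1.5 iou 0.377
side 0.71 351 367 255 277 304
0.5 iou 0.011
0.6 iou 0.0
0.7 iou 0.0
0.8 iou 0.0
0.9 iou 0.0
1.0 iou 0.0
1.1 iou 0.0
1.2 iou 0.0
1.3 iou 0.0
1.4 iou 0.0
1.5 iou 0.0
```

The lid fits 0.8 rad, in step with the finger, so I carry on.

Request:
move_arm(
  motion=[
    {"tx": -0.005,"ty": 0,"tz": 0.0048,"twist": 0},
    {"tx": -0.005,"ty": 0,"tz": 0.005,"twist": 0},
    {"tx": -0.0046,"ty": 0,"tz": 0.0053,"twist": 0},
    {"tx": -0.0043,"ty": 0,"tz": 0.0055,"twist": 0},
    {"tx": -0.004,"ty": 0,"tz": 0.0057,"twist": 0},
    {"tx": -0.0038,"ty": 0,"tz": 0.0059,"twist": 0},
    {"tx": -0.0035,"ty": 0,"tz": 0.0061,"twist": 0},
    {"tx": -0.003,"ty": 0,"tz": 0.0063,"twist": 0},
    {"tx": -0.003,"ty": 0,"tz": 0.0064,"twist": 0},
    {"tx": -0.0025,"ty": 0,"tz": 0.0065,"twist": 0},
    {"tx": -0.002,"ty": 0,"tz": 0.0067,"twist": 0},
    {"tx": -0.002,"ty": 0,"tz": 0.0068,"twist": 0},
  ],
)

```text
clock: 18.4
position: [0.4917, -0.1485, 0.128]
ee_rot: [3.141, 0.038, -0.0]
force: [0.7, -0.0, 0.5]
width: 0.006
gripper_force: 0.3
```

Request:
move_arm(
  motion=[
    {"tx": -0.0015,"ty": 0,"tz": 0.0068,"twist": 0},
    {"tx": -0.001,"ty": 0,"tz": 0.0069,"twist": 0},
    {"tx": -0.001,"ty": 0,"tz": 0.006,"twist": 0},
    {"tx": -0.0005,"ty": 0,"tz": 0.004,"twist": 0},
    {"tx": 0,"ty": 0,"tz": 0.002,"twist": 0},
    {"tx": 0,"ty": 0,"tz": 0,"twist": 0},
  ],
)

```text
clock: 19.0
position: [0.4878, -0.1485, 0.1027]
ee_rot: [-3.141, -0.038, 0.001]
force: [0.1, 0.2, 0.5]
width: 0.003
gripper_force: 0.0
```

Now I press down until the lid seats on the rim.

Request:
move_arm(
  motion=[
    {"tx": 0,"ty": 0,"tz": 0.0015,"twist": 0},
    {"tx": 0,"ty": 0,"tz": 0.001,"twist": 0},
    {"tx": 0,"ty": 0,"tz": 0.001,"twist": 0},
    {"tx": 0,"ty": 0,"tz": 0,"twist": 0},
    {"tx": 0,"ty": 0,"tz": 0,"twist": 0},
  ],
)

```text
clock: 19.5
position: [0.4882, -0.1485, 0.1014]
ee_rot: [3.14, 0.038, 0.002]
force: [-8.3, 1.1, 25.1]
width: 0.006
gripper_force: 12.5
```

A force of 25 N with the tip at z = 0.1014 (0.1015 expected) means the lid is shut. I retreat and check.

Request:
move_arm(
  motion=[
    {"tx": 0,"ty": 0,"tz": -0.005,"twist": 0},
    {"tx": 0,"ty": 0,"tz": -0.02,"twist": 0},
    {"tx": 0,"ty": 0,"tz": -0.04,"twist": 0},
    {"tx": 0,"ty": 0,"tz": -0.045,"twist": 0},
    {"tx": 0,"ty": 0,"tz": -0.045,"twist": 0},
    {"tx": 0,"ty": 0,"tz": -0.045,"twist": 0},
    {"tx": 0,"ty": 0,"tz": 0,"twist": 0},
    {"tx": 0,"ty": 0,"tz": 0,"twist": 0},
    {"tx": 0,"ty": 0,"tz": 0,"twist": 0},
  ],
)

```text
clock: 20.4
position: [0.4873, -0.1484, 0.2984]
ee_rot: [-3.141, -0.038, 0.003]
force: [0.5, 0.1, -0.1]
width: 0.006
gripper_force: 0.0
```

Run:
```python
from h import *
np.set_printoptions(precision=4,suppress=True)
s=arm.observe();print(s["force"],s["position"])
th=.031;ex=np.array([np.cos(th),np.sin(th),0]);ey=np.array([-ex[1],ex[0],0]);H=np.array([.534,-.148,.1015])+.085*ex
c=arm.calibration("wrist");im=save("wrist","w7")
for q in ["can_mouth","can"]:
    for r in arm.place_of("wrist",q)[:1]: print(q,r["conf"],at_z("wrist",px(r["point"]),.107 if q=="can_mouth" else 0,c))
for r in arm.regions_of("wrist","lid_hinge")[:1]:
    m=r["region"];print(r["conf"],m.sum())
    for a in [0,.03,.06,.1,.15,.2,.3]:
        Q=[]
        for s,t in [(-1,0),(1,0),(1,1),(-1,1)]: Q.append(H+s*.11*ey-(t*.17*np.cos(a))*ex+np.array([0,0,t*.17*np.sin(a)]))
        k=np.zeros(m.shape,np.uint8);cv2.fillPoly(k,[np.array([proj("wrist",q,c) for q in Q]).round().astype(np.int32)],1)
        k=k>0;v=np.ones_like(m);v[230:]=0;print(a,round((k&m&v).sum()/((k|m)&v).sum(),3))
```

```text
[ 0.5239  0.0815 -0.0888] [ 0.4873 -0.1484  0.2984]
can_mouth 0.67 [0.5288 0.1863 0.107 ]
can 0.84 [0.527 0.185 0.   ]
0.71 26535
0 0.955
0.03 0.954
0.06 0.95
0.1 0.936
0.15 0.919
0.2 0.906
0.3 0.88
```

The image fits a shut lid best, the can is where it stood, and the arm is clear, so I hand in.

```bash
python3 -c "
from cell import arm
print(arm.sign_off())"
```

```text
the job is handed in; nothing more can be done
None
```

The insulator stands upright in the white box, the lid is shut, the can is where it was, and I saw no bystander moved; the job is handed in at about 20 s, though the hand-in returned no verdict.

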